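Hang the spacer tub on the van's notched rail

ROBOT

A 7-joint arm with a two-finger parallel gripper is mounted at the origin on the work surface. World frame = base frame: x ahead of the robot, y to its left, z up, the work surface at z = 0. Lengths are in m, angles in rad, forces in N, time in s.
With the tool pointing down it reaches from about 0.4 to 0.875 m from the base axis. Payload 4.4 kg.
Tool frame: the origin (TCP) lies midway between the tips of the shut fingers; the grasp point (between the pads) lies 19 mm behind it; z points along the fingers, x is the direction in which the jaws open and shut, and the axes are right-handed (so a half turn about z gives the same grasp; the last joint's range is limited). The gripper opens to 85 mm and grips with 20 to 120 N. Pads are 22 mm wide; open, the fingers measure 114 mm over their backs; the gripper's body (76 mm by 85 mm) begins 54 mm behind the grasp point. The pads swing forward as they close: fully open they stand 13 mm farther back than shut.
Start: joints at [1.137, 0.628, 0.038, 1.517, -0.027, 0.996, -0.02], TCP at [0.234, -0.607, 0.231] pointing down, gripper open.
Joint ranges: [-3.06, 3.06], [-0.37, 2.12], [-1.25, 1.32], [0.18, 2.47], [-1.1, 4.24], [0.23, 1.98], [-2.94, 2.94]. Speed limits (rad/s): [2.57, 2.57, 3.14, 3.14, 3.14, 3.14, 3.14].

INTERFACE

Orientations are given as a rotation vector (axis times angle).
In Python, from plant import manip, eyes gives the robot as it stands. The module is installed in compiled form; this text tells all that it offers.
- The arm moves only by the shell command python3 -m jog 'ROWS' [OPENING]. ROWS is JSON, a list of rows, each a list of 4 numbers: the shift along the tool's x, y, z in m, then the turn about the tool's z in rad. A call has 1 to 10 rows; each row is the pose to reach, as a shift and turn from the pose measured when the call began, along the tool's axes at that moment; what a row does not reach only later rows make up. A row lasts 1/8 s, in which the tool goes at most 62.5 mm and 10.7 degrees, less where a joint would pass 70% of its speed; a pose out of reach is approached as far as the arm can. A call with a gripper value outside its range is refused whole. OPENING is the closure, from 0 (fully open) to 1 (shut), set as the call begins (- or left out, the last holds). The fingers move at their own pace and stop on an object; the grip force is fixed at half the most. Time passes only in rows, so rows that repeat a pose let the fingers close. It gives the time, the measured TCP pose, the force and the opening at its end, in the units of the state.
- manip.sense(): the state, without advancing time (a new reading comes with each control period).
- eyes.camera(name): name is "scene" or "top" or "wrist"; returns a dict with "color" (420x560x3 uint8, red, green, blue), "depth" (420x560 float32, m along the optical axis (not along the pixel's ray), 0 where there is no reading), "camera_matrix" (3x3 intrinsics, pixels), "k1" (the pictures are not rectified: a ray, as slopes to the right and down, at radius r is drawn at 1 + k1 r^2 times it, then the intrinsics apply), "rvec" (rotation vector, rad) and "tvec" (3), from world to camera coordinates, as OpenCV has them. Camera axes: x right, y down, z forward; pixel columns grow to the right and rows downward; lengths in m; the calibration is good to about 2 mm. A picture is of the moment at which its call begins.
- manip.sign_off(): hands the job in, once; it reports no verdict.
The state is a dict: "time_s": time; "qpos": joint angles; "dq": joint speeds; "effort": joint torques, N m; "eef_pos": TCP position; "ee_rot": TCP orientation; "contact_force": force on the tool from outside, world axes, zero at the start; "wrist_torque": the same for the moment, N m; "finger_gap": finger opening in m.
Only numpy, scipy, OpenCV 4.12 (cv2) and the standard library are available. Lean on these libraries where they do the work, as an engineer would, in place of code of your own. Each camera call takes 0.05 s, during which the arm holds its last target. There are 200 camera calls.

TASK

Take the steel S-hook off the plywood divider and hang it over the notched rail with its small curl, fully seated in the rail's middle notch and its big curl opening to the robot's side, and let go of it. The rail sits anywhere along its long bolt slots, so find the notch by feel and do not force or drop anything onto the rail: past about 25 N the thin rail bends. Then hang the tub of spacers by its handle in the hook's lower curl so that it hangs free and level near its handle's middle, without tipping it on the way and without disturbing the other tools.

Things in the scene. Friction and masses are not known exactly. Their poses are not given: they have to be found in the camera images.
- rack: Fixed hanging rack: a level aluminium rail along its y, 12 mm thick (x), 60 high, between two 30 mm square uprights 190 mm left and right. Three notches cut in the rail's top edge, 75 mm apart, each 11 mm wide (y), 8 deep, open front and back. Origin on the mat under the middle; -x is the robot's side. Heights: rail underside 285, notch floors 337, rail top 345 mm. Clear for 80 mm before and behind the rail.
- rack_mark (a point): Middle of the middle notch's floor if the rail were bolted up centrally. The bolt slots are long: the rail and its notches really sit up to 30 mm left or right of this (rack's y) and this reading does not show it; feel or look for the notch. Its x and z are true. The rail stays put in use.
- hook: Loose steel S-hook, 8 mm round wire, 204 mm tall, 0.14 kg, in its own xz plane, z up along the spine. Origin: underside of the crown of the small upper curl (its round rests on a 12 mm board or notch with the origin 2 mm above it). It starts hanging over the divider's top edge, axes about parallel to the divider's. Hung empty it leans 0.03 to 0.2 rad, its foot swung to +x, spine against board or rail; read its pose again once hung.
- hook_legs (a point): Between the legs of the hook's upper curl, 22 mm below its origin: a good place to grip from above, fingers closing along the hook's x. The curl is an inverted U, 22 mm wide inside, 38 outside; legs straight and parallel from 11 to 34 mm below the origin. The short leg is on +x, the spine on -x and goes on down.
- hook_curl (a point): Centre of the lower curl's arc, at x = -40, z = -167 mm in the hook's frame. The curl is 42 mm wide inside, opens upward, the spine on its +x side and its free tip on -x: tip's wire axis 25 mm toward -x, tip's top 9 mm above this point; inner bottom 21 mm below, outer 29. A 20 mm handle resting in it has its axis about 11 mm below this point.
- divider: Fixed upright plywood shelf divider, 12 mm thick (x), 150 wide (y), 215 tall, with two low feet on its +x side. Origin: middle of its underside, on the mat. The hook hangs within 20 mm of the middle of its top edge.
- tub: Loose open white tub of wedge spacers, 128 mm across the rim, 60 tall, 0.25 to 0.45 kg, standing on the mat. A fixed (not folding) hoop handle crosses above its middle along its own y. Origin: centre of its underside; z up.
- tub_grip (a point): Middle of the tub's handle: a straight level white grip, 20 mm thick, 108 long along the tub's y, axis 130 mm above the tub's underside and 70 above its rim. The hook goes under its middle; grip it beside the middle so that fingers and hook do not meet.
- trowel: Bystander: notched steel trowel with a red handle, 270 x 115 mm, 77 tall, lying flat. Origin: middle of its underside.
- float: Bystander: yellow grout float, 240 x 95 mm, 81 tall, lying flat. Origin: middle of its underside.
- nippers: Bystander: tile nippers with blue handles, about 195 mm long, 18 tall, lying flat. Origin: under the pivot.

How it is judged:
On the way:
1. the S-hook hangs seated in the rail's middle notch, let go, with nothing on it yet (z of hook in the frame of rack between 0.331 and 0.343 m and y of hook in the frame of rack between -0.036 and 0.036 m and x of hook in the frame of rack between -0.012 and 0.012 m and x of hook_curl in the frame of rack below -0.005 m and angle between the y axis of hook and the y axis of rack, either way round below 0.35 rad and contact force between the fingers and hook below 0.05 N and contact force between hook and tub below 0.05 N and contact force between hook and rack above 0.3 N), for 0.3 s.
At the end, for the whole second after the job is handed in: Hook seated in the middle notch (crown within 6 mm of its floor), big curl on the robot's side; tub's handle down in the lower curl (within 15 mm of its middle), tub clear of mat and rack, level within 0.3 rad, at rest but for a slight sway (0.1 m/s) and let go (z of hook in the frame of rack between 0.331 and 0.343 m and y of hook in the frame of rack between -0.036 and 0.036 m and x of hook in the frame of rack between -0.012 and 0.012 m and x of hook_curl in the frame of rack below -0.005 m and angle between the y axis of hook and the y axis of rack, either way round below 0.35 rad and x of tub_grip in the frame of hook between -0.055 and -0.025 m and z of tub_grip in the frame of hook between -0.19 and -0.165 m and angle between tub's own z axis and vertical below 0.3 rad and contact force between tub and hook above 1 N and height (world z) of tub above 0.02 m and contact force between tub and rack below 0.05 N and linear speed of each of tub, hook below 0.1 m/s and contact force between the fingers and tub below 0.05 N and contact force between the fingers and hook below 0.05 N); the robot touches nothing.
It fails at once if the hook is forced or dropped onto the rack (contact over 25 N) (contact force between hook and rack above 25 N).
It fails at once if the tub is forced or dropped onto the hook (contact over 25 N) (contact force between tub and hook above 25 N).
It fails at once if the tub is tipped by more than 0.6 rad (angle between tub's own z axis and vertical above 0.6 rad).
It fails at once if a bystander tool is moved by more than 20 mm (distance of any of trowel, float, nippers from where it was at the start of the episode above 0.02 m).
It also fails if it takes over 72 s, if anything falls off the work surface, if the arm or the gripper's body presses on something with over 40 N, if the wrist force passes 120 N, or if a joint passes its speed limit or range.

## Working session

There is one attempt and no reset: what is moved stays moved. The work goes in short steps, Python scripts to look and compute and a shell command to move; the robot and the scene stay as the last step left them, time stands still between calls to the robot, and variables do not carry over. Pictures are saved under pics/ and viewed, about 8 in all and at most 12, crops included, and the job is handed in when it is done.

```bash
mkdir -p pics; cat > h.py <<'E'
import numpy as np, cv2
from plant import manip, eyes
def grab(n):
    c=eyes.camera(n); np.savez('%s.npz'%n,**c); return c
def load(n): return dict(np.load('%s.npz'%n))
def cloud(c):
    h,w=c['depth'].shape; K=c['camera_matrix']; k1=float(c['k1'])
    u,v=np.meshgrid(np.arange(w),np.arange(h))
    p=np.stack([u,v],-1).reshape(-1,1,2).astype(float)
    r=cv2.undistortPoints(p,K,np.array([k1,0,0,0.])).reshape(h,w,2)
    d=c['depth'][...,None]; P=np.concatenate([r*d,d],-1)
    R=cv2.Rodrigues(c['rvec'])[0]
    W=(P-c['tvec'].reshape(3))@R
    W[c['depth']==0]=np.nan
    return W
def proj(c,pts):
    return cv2.projectPoints(np.array(pts,float).reshape(-1,1,3),c['rvec'],c['tvec'],c['camera_matrix'],np.array([float(c['k1']),0,0,0]))[0].reshape(-1,2)
def save(c,f,box=None,s=1):
    im=c['color'][...,::-1]
    if box: im=im[box[1]:box[3],box[0]:box[2]]
    cv2.imwrite('pics/'+f,cv2.resize(im,None,fx=s,fy=s,interpolation=cv2.INTER_CUBIC))
E
python3 - <<'E'
from h import *
s=manip.sense(); print(s)
a=grab('scene'); b=grab('top'); save(a,'scene0.png'); save(b,'top0.png')
for c in (a,b): print(cv2.Rodrigues(c['rvec'])[0].T@-c['tvec'].reshape(3), c['camera_matrix'][0,0],c['k1'])
E
```

```text
{'time_s': 0.0, 'qpos': array([ 1.13720879,  0.62929544,  0.03844887,  1.51837244, -0.02700102,
        0.996258  , -0.01998613]), 'dq': array([-0.00029859, -0.00182935, -0.00158293, -0.00054604, -0.00010242,
        0.00037027,  0.00021985]), 'effort': array([-9.12965952e-04, -5.63407195e+01,  1.22581366e+00, -1.93451107e+01,
        1.11070729e-02,  1.03710510e-02,  5.90374512e-06]), 'eef_pos': array([ 0.23351391, -0.60595448,  0.23042062]), 'ee_rot': array([-2.58937257e+00,  1.77719516e+00,  2.37138690e-03]), 'contact_force': array([-0.38293658,  0.20103106, -0.22701767]), 'wrist_torque': array([-0.02458732, -0.00183962,  0.02180645]), 'finger_gap': 0.0851427940304654}
[ 1.15846789 -0.40724751  0.90195336] 437.1014499985766 -0.12934477996706653
[0.41194644 0.00469665 1.27388313] 497.99333308314476 -0.13578483589123938
```

View pics/scene0.png

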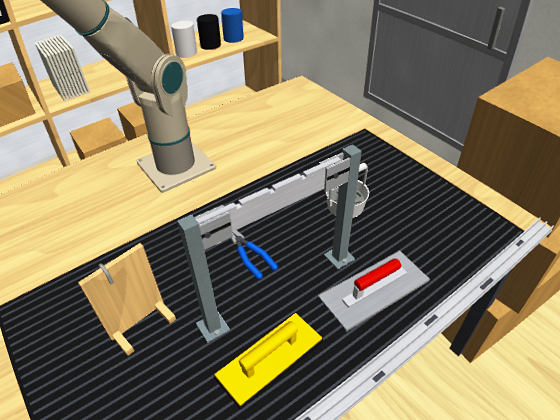

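View pics/top0.png

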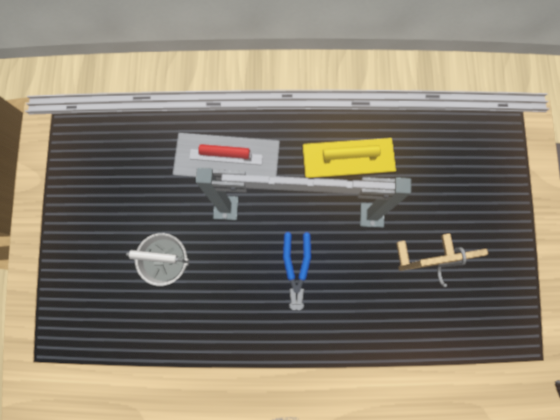

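The scene shows the divider with the hook (scene ~(105,270), top ~(462,255)), and the rack rail with notches in the middle. The tub is at top (160,258) and the bystanders lie around. Next I measure with the depth clouds.

```bash
python3 - <<'E'
from h import *
a=load('scene'); b=load('top'); A=cloud(a); B=cloud(b)
def line(P):
    m=P.mean(0); d=np.linalg.svd(P-m)[2][0]; return m,d
# rail top
for n,W in (('scene',A),('top',B)):
    z=W[...,2]
    m=(z>.335)&(z<.356)&(abs(W[...,1])<.3)&(W[...,0]>.45)
    P=W[m]; print(n,'rail',len(P),P.min(0),P.max(0)); mm,d=line(P[:,:2]); d*=np.sign(d[1]); print(mm,d, np.degrees(np.arctan2(-d[0],d[1])))
    q=(P[:,:2]-mm)@d; hist,e=np.histogram(q,bins=np.arange(-.24,.24,.004)); print([(round(x,3),int(c)) for x,c in zip(e,hist)])
    # divider top
    m=(z>.205)&(z<.222)&(W[...,1]<-.22)&(W[...,0]>.25)&(W[...,0]<.6); P=W[m]; print('div',len(P),P.min(0),P.max(0)); mm,d=line(P[:,:2]); d*=np.sign(d[1]);print(mm,d)
    q=(P[:,:2]-mm)@d; print('ext',q.min(),q.max())
    m=(z>.222)&(z<.25)&(W[...,1]<-.22)&(W[...,0]>.25)&(W[...,0]<.6); P=W[m]; print('hooktop',len(P),P.mean(0),P.min(0),P.max(0))
    m=(z>.125)&(z<.15)&(W[...,1]>.15)&(W[...,0]<.5)&(W[...,0]>.2); P=W[m]; print('grip',len(P),P.mean(0),P.min(0),P.max(0)); mm,d=line(P[:,:2]); print(d)
    q=(P[:,:2]-mm)@d; print('ext',q.min(),q.max(),mm+d*(q.min()+q.max())/2)
    m=(z>.045)&(z<.07)&(W[...,1]>.15)&(W[...,0]<.5)&(W[...,0]>.2); P=W[m]; print('rim',len(P),P.mean(0),P.min(0),P.max(0),(P.min(0)+P.max(0))/2)
save(b,'toprail.png',(190,140,500,310),2.5)
E
```

```text
scene rail 2180 [ 0.60411528 -0.23615052  0.33500618] [0.65695043 0.17534225 0.35599124]
[ 0.63249121 -0.0510051 ] [0.05153951 0.99867096] -2.954305336923069
[(np.float64(-0.24), 0), (np.float64(-0.236), 0), (np.float64(-0.232), 0), (np.float64(-0.228), 0), (np.float64(-0.224), 0), (np.float64(-0.22), 0), (np.float64(-0.216), 0), (np.float64(-0.212), 0), (np.float64(-0.208), 0), (np.float64(-0.204), 0), (np.float64(-0.2), 0), (np.float64(-0.196), 0), (np.float64(-0.192), 0), (np.float64(-0.188), 36), (np.float64(-0.184), 30), (np.float64(-0.18), 35), (np.float64(-0.176), 35), (np.float64(-0.172), 25), (np.float64(-0.168), 30), (np.float64(-0.164), 35), (np.float64(-0.16), 26), (np.float64(-0.156), 19), (np.float64(-0.152), 32), (np.float64(-0.148), 35), (np.float64(-0.144), 36), (np.float64(-0.14), 33), (np.float64(-0.136), 32), (np.float64(-0.132), 33), (np.float64(-0.128), 29), (np.float64(-0.124), 34), (np.float64(-0.12), 32), (np.float64(-0.116), 31), (np.float64(-0.112), 31), (np.float64(-0.108), 35), (np.float64(-0.104), 32), (np.float64(-0.1), 31), (np.float64(-0.096), 26), (n
[... 5819 characters left out ...]
4(0.228), 0), (np.float64(0.232), 0)]
div 384 [ 0.47575869 -0.43025271  0.20513535] [ 0.51220804 -0.28164438  0.22195078]
[ 0.49169167 -0.35447084] [-0.15713113  0.98757775]
ext -0.07642048748204912 0.07326598642504434
hooktop 52 [ 0.49419996 -0.3732531   0.2248359 ] [ 0.47965468 -0.41317982  0.22201537] [ 0.5064005  -0.30665152  0.23096098]
grip 179 [0.49555302 0.29258804 0.13945723] [0.48811764 0.24449226 0.1253415 ] [0.49959571 0.36465168 0.14853792]
[-0.0301161  -0.99954641]
ext -0.07212912809447125 0.04800560244162771 [0.49591627 0.30464433]
rim 221 [0.46787246 0.3208651  0.05838934] [0.43904841 0.24709967 0.04512775] [0.49997971 0.37342203 0.06821969] [0.46951406 0.31026085 0.05667372]
```

View pics/toprail.png

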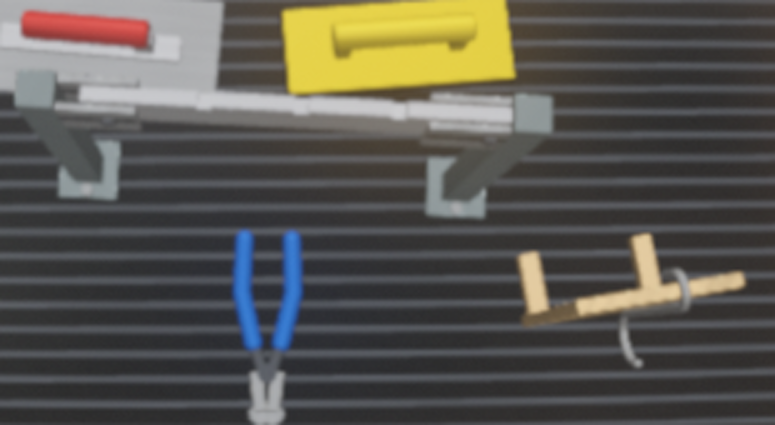

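The crop shows the three notches at about (202,98), (302,103), (402,107), so the middle one is at top pixel ~(311,181). The tub handle runs along y. I'll refine the hook, notch and tub figures.

```bash
python3 - <<'E'
from h import *
a=load('scene'); b=load('top'); A=cloud(a); B=cloud(b)
def ray(c,u,v,z):
    r=cv2.undistortPoints(np.array([[[u,v]]],float),c['camera_matrix'],np.array([float(c['k1']),0,0,0])).reshape(2)
    R=cv2.Rodrigues(c['rvec'])[0]; o=-R.T@c['tvec'].reshape(3); d=R.T@np.array([*r,1]); return o+d*(z-o[2])/d[2]
for u,v in ((270.8,180),(310.8,181.5),(350.8,183)): print('notch',ray(b,u,v,.34))
print('hook top px', ray(b,463,256,.225))
for n,c,W in (('scene',a,A),('top',b,B)):
    col=c['color'].astype(int); sat=col.max(-1)-col.min(-1)
    z=W[...,2]; near=(W[...,1]<-.25)&(W[...,1]>-.45)&(W[...,0]>.35)&(W[...,0]<.6)
    P=W[near&(sat<40)&(z>.19)&(z<.24)]; print(n,'hook',len(P),np.median(P,0),np.round(P[np.argsort(-P[:,2])[:6]],3).tolist())
    t=(W[...,1]<.45)&(W[...,1]>.2)&(W[...,0]>.38)&(W[...,0]<.62)
    P=W[t&(z>.133)&(z<.15)]; m=P.mean(0); e=np.linalg.svd(P[:,:2]-m[:2])[2][0]; q=(P[:,:2]-m[:2])@e
    print('grip',len(P),m,e,q.min(),q.max(),m[:2]+e*(q.min()+q.max())/2)
    P=W[t&(z>.05)&(z<.066)]; print('rim',P.min(0),P.max(0),(P.min(0)+P.max(0))/2)
R=cv2.Rodrigues(manip.sense()['ee_rot'])[0]; print(R.round(3))
E
```

```text
notch [0.63376655 0.03274489 0.34      ]
notch [ 0.6304753 -0.0442598  0.34     ]
notch [ 0.62725854 -0.12137317  0.34      ]
hook top px [ 0.49342133 -0.37460148  0.225     ]
scene hook 88 [ 0.50806448 -0.37651936  0.21789639] [[0.501, -0.378, 0.23], [0.501, -0.376, 0.228], [0.497, -0.377, 0.228], [0.49, -0.381, 0.227], [0.498, -0.375, 0.227], [0.498, -0.38, 0.227]]
grip 46 [0.51257231 0.35220841 0.13914837] [ 0.0935536  -0.99561424] -0.014494827407294492 0.017144639947412426 [0.51269626 0.35088931]
rim [0.46914846 0.24227561 0.05023871] [0.56613407 0.37619311 0.06586261] [0.51764126 0.30923436 0.05805066]
top hook 102 [ 0.49351577 -0.37441362  0.21896427] [[0.495, -0.377, 0.231], [0.497, -0.375, 0.23], [0.495, -0.373, 0.23], [0.493, -0.375, 0.229], [0.491, -0.375, 0.229], [0.495, -0.376, 0.228]]
grip 417 [0.50210938 0.31029959 0.14124522] [-0.09168592 -0.99578798] -0.06404851538403397 0.06277774784924509 [0.50216763 0.31093229]
rim [0.43913996 0.24714283 0.05004578] [0.56700417 0.37342203 0.06596829] [0.50307207 0.31028243 0.05800703]
[[ 0.36  -0.933 -0.001]
 [-0.933 -0.36   0.002]
 [-0.002  0.    -1.   ]]
```

```bash
cat >> h.py <<'E'
def go(x,y,z,yaw=None):
    s=manip.sense(); R=cv2.Rodrigues(s['ee_rot'])[0]
    d=R.T@(np.array([x,y,z])-s['eef_pos']); cur=np.arctan2(R[1,0],R[0,0])
    t=0 if yaw is None else (cur-np.radians(yaw)+np.pi)%(2*np.pi)-np.pi
    print('t',round(s['time_s'],2),'pos',s['eef_pos'].round(4),'yaw',np.degrees(cur).round(2),'F',s['contact_force'].round(2),'gap',round(s['finger_gap'],4),'ROW',d.round(4).tolist(),round(t,3))
E
python3 -c "
from h import *
go(.494,-.375,.30,9)"
```

```text
t 0.1 pos [ 0.2335 -0.606   0.2305] yaw -68.93 F [ 0.8   0.06 -0.09] gap 0.0854 ROW [-0.122, -0.3261, -0.0693] -1.36
```

```bash
python3 -m jog '[[0,0,-0.07,-0.18],[-0.02,-0.05,-0.07,-0.36],[-0.122,-0.326,-0.069,-1.36],[-0.122,-0.326,-0.069,-1.36],[-0.122,-0.326,-0.069,-1.36],[-0.122,-0.326,-0.069,-1.36],[-0.122,-0.326,-0.069,-1.36],[-0.122,-0.326,-0.069,-1.36],[-0.122,-0.326,-0.069,-1.36],[-0.122,-0.326,-0.069,-1.36]]' 0
python3 - <<'E'
from h import *
go(.494,-.375,.172,9)
c=grab('wrist'); save(c,'wrist1.png'); W=cloud(c)
z=W[...,2]; P=W[(z>.205)&(z<.24)]; print(len(P))
col=c['color'].astype(int); sat=col.max(-1)-col.min(-1)
H=W[(z>.214)&(z<.24)&(sat<40)]; print('hook',len(H),np.median(H,0),H.min(0),H.max(0))
E
```

```text
time_s: 1.35
eef_pos: [0.4931, -0.3759, 0.2994]
ee_rot: [-3.131, -0.242, 0.002]
contact_force: [0.5, -0.0, 0.4]
finger_gap: 0.0854
t 1.35 pos [ 0.4931 -0.3759  0.2994] yaw 8.84 F [ 0.48 -0.05  0.42] gap 0.0854 ROW [0.0012, -0.0005, 0.1274] -0.003
5781
hook 1834 [ 0.60217415 -0.23424054  0.22475606] [ 0.4754995  -0.38188253  0.21400642] [ 0.62878464 -0.22114525  0.23990656]
```

View pics/wrist1.png

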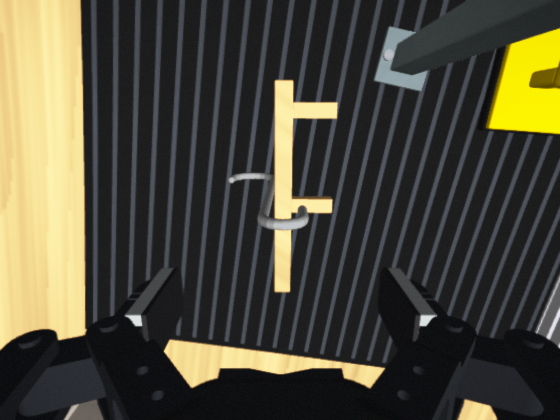

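The wrist view shows the hook crown spanning (263,222)–(305,222) over the divider top (275–292 wide), aligned with the jaws.

```bash
python3 - <<'E'
from h import *
c=load('wrist'); W=cloud(c); col=c['color'].astype(int); sat=col.max(-1)-col.min(-1)
z=W[...,2]; near=(abs(W[...,0]-.494)<.05)&(abs(W[...,1]+.375)<.1)
H=W[(z>.217)&near&(sat<40)]; m=H.mean(0); d=np.linalg.svd(H[:,:2]-m[:2])[2][0]; q=(H[:,:2]-m[:2])@d
print('hook',len(H),m,d,q.min(),q.max(),m[:2]+d*(q.min()+q.max())/2,H[:,2].max())
D=W[(z>.208)&(z<.222)&near&(sat>40)]; m=D.mean(0); d=np.linalg.svd(D[:,:2]-m[:2])[2][0]; print('div',m,d,'z',np.median(D[:,2]))
for zz in (.05,.1,.15,.19): 
  H=W[(abs(z-zz)<.008)&near&(sat<40)&(W[...,1]>-.39)&(W[...,1]<-.34)&(W[...,0]<.51)]; print(zz,len(H),H.mean(0) if len(H) else '')
E
```

```text
bash:   593 Killed                     python3 - <<'E'
from h import *
c=load('wrist'); W=cloud(c); col=c['color'].astype(int); sat=col.max(-1)-col.min(-1)
z=W[...,2]; near=(abs(W[...,0]-.494)<.05)&(abs(W[...,1]+.375)<.1)
H=W[(z>.217)&near&(sat<40)]; m=H.mean(0); d=np.linalg.svd(H[:,:2]-m[:2])[2][0]; q=(H[:,:2]-m[:2])@d
print('hook',len(H),m,d,q.min(),q.max(),m[:2]+d*(q.min()+q.max())/2,H[:,2].max())
D=W[(z>.208)&(z<.222)&near&(sat>40)]; m=D.mean(0); d=np.linalg.svd(D[:,:2]-m[:2])[2][0]; print('div',m,d,'z',np.median(D[:,2]))
for zz in (.05,.1,.15,.19): 
  H=W[(abs(z-zz)<.008)&near&(sat<40)&(W[...,1]>-.39)&(W[...,1]<-.34)&(W[...,0]<.51)]; print(zz,len(H),H.mean(0) if len(H) else '')
E
```

```bash
cat >> h.py <<'E'
def fit(P):
    m=P[:,:2].mean(0); d=np.linalg.eigh(np.cov(P[:,:2].T))[1][:,1]; q=(P[:,:2]-m)@d
    return len(P),(m+d*(q.min()+q.max())/2).round(4),d.round(3),round(float(np.ptp(q)),4),np.median(P[:,2]).round(4),P[:,2].max().round(4)
E
python3 - <<'E'
from h import *
c=load('wrist'); W=cloud(c); col=c['color'].astype(int); sat=col.max(-1)-col.min(-1)
z=W[...,2]; near=(abs(W[...,0]-.494)<.05)&(abs(W[...,1]+.375)<.1)
print('hook',fit(W[(z>.217)&near&(sat<40)]))
print('div',fit(W[(z>.208)&(z<.222)&near&(sat>40)]))
for zz in (.03,.05,.1,.15,.19): 
  H=W[(abs(z-zz)<.008)&near&(sat<40)&(W[...,1]>-.39)&(W[...,1]<-.34)&(W[...,0]<.51)]; print(zz,len(H),H.mean(0) if len(H) else '')
E
```

```text
hook (28554, array([ 0.4926, -0.3642]), array([-0.99 , -0.142]), 0.1042, np.float64(0.3787), np.float64(0.3958))
div (3402, array([ 0.4901, -0.358 ]), array([-0.146,  0.989]), 0.15, np.float64(0.2175), np.float64(0.2208))
0.03 155 [ 0.45989739 -0.38120898  0.03158238]
0.05 16 [ 0.47877186 -0.37670612  0.04633931]
0.1 16 [ 0.48058377 -0.37500198  0.10071437]
0.15 37 [ 0.48047731 -0.37547656  0.15035132]
0.19 81 [ 0.4892895  -0.37398298  0.19107276]
```

```bash
python3 -m jog '[[0.0,-0.0005,0.05,-0.003],[0.0,-0.0005,0.09,-0.003],[0.0,-0.0005,0.115,-0.003],[0.0,-0.0005,0.127,-0.003],[0.0,-0.0005,0.127,-0.003]]' 0
python3 -m jog '[[0,0,0,0],[0,0,0,0],[0,0,0,0],[0,0,0,0],[0,0,0,0],[0,0,0,0]]' 1
```

```text
time_s: 2.02
eef_pos: [0.4925, -0.3754, 0.1722]
ee_rot: [-3.13, -0.245, 0.003]
contact_force: [-0.8, 0.6, 1.0]
finger_gap: 0.0857
time_s: 2.78
eef_pos: [0.4938, -0.3756, 0.1731]
ee_rot: [-3.131, -0.246, -0.001]
contact_force: [3.1, -0.4, 4.3]
finger_gap: 0.0363
```

```bash
python3 -m jog '[[0,0,-0.01,0],[0,0,-0.03,0],[0,0,-0.06,0],[0,0,-0.11,0],[0,0,-0.16,0],[0,0,-0.185,0],[0,0,-0.185,0],[0,0,-0.185,0]]' 1
python3 - <<'E'
from h import *
go(.53,-.05,.358,-3.1)
c=grab('wrist'); save(c,'wrist2.png')
c=grab('scene'); 
E
```

```text
time_s: 3.78
eef_pos: [0.4922, -0.3754, 0.3561]
ee_rot: [-3.129, -0.245, 0.005]
contact_force: [0.3, -0.1, -1.9]
finger_gap: 0.0364
t 3.77 pos [ 0.4922 -0.3754  0.3561] yaw 8.97 F [ 0.27 -0.1  -1.89] gap 0.0364 ROW [0.088, -0.3155, -0.0011] 0.211
```

View pics/wrist2.png

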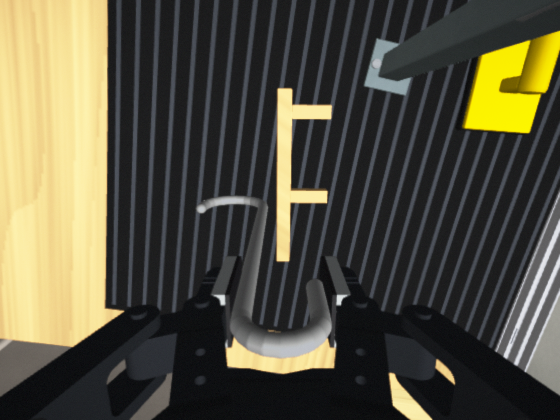

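The hook is held squarely: spine on the left pad, short leg on the right pad, crown at (280,340).

```bash
python3 -m jog '[[0.01,-0.04,-0.004,0.05],[0.02,-0.1,-0.004,0.1],[0.04,-0.16,-0.004,0.211],[0.06,-0.22,-0.004,0.211],[0.088,-0.27,-0.004,0.211],[0.088,-0.3155,-0.004,0.211],[0.088,-0.3155,-0.004,0.211],[0.088,-0.3155,-0.004,0.211]]' 1
python3 - <<'E'
from h import *
go(.63,-.047,.36,-3.1)
c=grab('wrist'); save(c,'wrist3.png'); W=cloud(c)
s=manip.sense(); R=cv2.Rodrigues(s['ee_rot'])[0]; T=(W-s['eef_pos'])@R
m=(abs(T[...,0])<.022)&(abs(T[...,1])<.02)&(T[...,2]<0)&(T[...,2]>-.08); P=T[m]
print('hook in tool',len(P))
for a,b in ((-.06,-.045),(-.045,-.03),(-.03,-.015),(-.015,0)):
    Q=P[(P[:,2]>a)&(P[:,2]<=b)]; 
    if len(Q): print(a,b,len(Q),Q.min(0).round(4),Q.max(0).round(4),Q.mean(0).round(4))
for a in (.02,.05,.08,.11,.14):
    Q=T[(abs(T[...,2]-a)<.01)&(abs(T[...,0])<.08)&(abs(T[...,1])<.03)]
    if len(Q): print(a,len(Q),Q.mean(0).round(4))
z=W[...,2]; r=(z>.335)&(z<.36)&(W[...,0]>.58)&(abs(W[...,1]+.05)<.16)
print('rail',fit(W[r&(z>.341)]))
E
```

```text
time_s: 4.88
eef_pos: [0.5297, -0.051, 0.3599]
ee_rot: [-3.139, 0.086, 0.008]
contact_force: [-1.0, -0.4, -1.0]
finger_gap: 0.0361
t 4.88 pos [ 0.5297 -0.051   0.3599] yaw -3.14 F [-1.   -0.4  -1.02] gap 0.0361 ROW [0.0999, -0.0095, -0.0006] -0.001
hook in tool 12005
-0.06 -0.045 2806 [-0.022  -0.0145 -0.0591] [ 0.022   0.0043 -0.045 ] [ 0.0005 -0.0037 -0.0506]
-0.045 -0.03 2363 [-0.022  -0.0137 -0.045 ] [ 0.022   0.0113 -0.03  ] [ 0.0003 -0.0036 -0.038 ]
-0.03 -0.015 1301 [-0.022  -0.0125 -0.03  ] [ 0.022   0.0016 -0.015 ] [ 0.0009 -0.0057 -0.023 ]
-0.015 0 690 [-0.0219 -0.0122 -0.015 ] [ 0.0219  0.0019 -0.0002] [-0.0021 -0.0058 -0.009 ]
0.02 225 [-0.0159 -0.0026  0.0195]
0.05 138 [-0.016  -0.0026  0.0494]
0.08 92 [-0.0159 -0.0025  0.0795]
0.11 154 [-0.0449 -0.0013  0.1126]
0.14 425 [-0.0425 -0.0005  0.1394]
rail (10019, array([ 0.625 , -0.0504]), array([0.062, 0.998]), 0.2219, np.float64(0.3472), np.float64(0.3498))
```

View pics/wrist3.png

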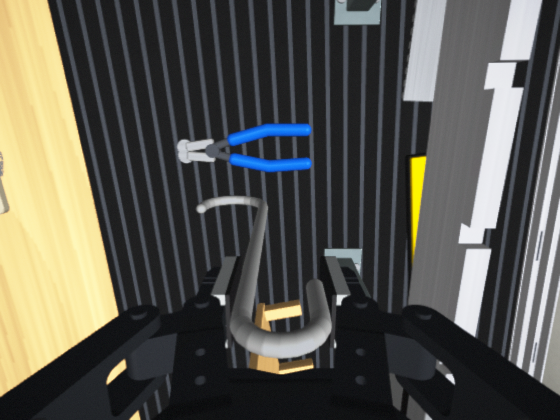

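```bash
python3 - <<'E'
from h import *
c=load('wrist'); W=cloud(c); s=manip.sense(); R=cv2.Rodrigues(s['ee_rot'])[0]; T=(W-s['eef_pos'])@R
m=(abs(T[...,0])<.008)&(T[...,1]>-.012)&(T[...,1]<.008)&(T[...,2]<-.03)&(T[...,2]>-.075); Q=T[m]
print('crown',len(Q),np.percentile(Q,[1,50,99],axis=0).round(4).tolist())
z=W[...,2]
for u,v in ((472,235),(500,75),(470,240),(475,230)): print(u,v,W[v,u].round(4))
x0,d=np.array([.625,-.0504]),np.array([.062,.998]); 
r=(W[...,0]>.60)&(W[...,0]<.65)&(abs(W[...,1]+.05)<.12)&(z>.325)&(z<.36)
P=W[r]; q=(P[:,:2]-x0)@d; n=(P[:,:2]-x0)@np.array([d[1],-d[0]])
for lo in np.arange(-.03,.05,.003):
    k=(abs(q-lo-.0015)<.0015)&(n>-.004)&(n<.005); print(round(x0[1]+lo+.0015,4),k.sum(),np.median(P[k,2]).round(4) if k.any() else '')
t=(z>.3435)&r; n=(W[t][:,:2]-x0)@np.array([d[1],-d[0]]); print('n range',np.percentile(n,[2,50,98]))
E
```

```text
crown 1710 [[-0.0079, -0.011, -0.0749], [0.0004, -0.0026, -0.0521], [0.0079, 0.0031, -0.0455]]
472 235 [ 0.6272 -0.0444  0.34  ]
500 75 [0.6313 0.0317 0.3396]
470 240 [ 0.6265 -0.0472  0.3399]
475 230 [ 0.6284 -0.0418  0.3399]
-0.0789 118 0.3473
-0.0759 120 0.3473
-0.0729 122 0.3474
-0.0699 118 0.3474
-0.0669 134 0.3473
-0.0639 114 0.3473
-0.0609 111 0.3475
-0.0579 128 0.3475
-0.0549 125 0.3472
-0.0519 119 0.3473
-0.0489 222 0.3435
-0.0459 105 0.3394
-0.0429 106 0.3393
-0.0399 53 0.3393
-0.0369 100 0.3472
-0.0339 113 0.3474
-0.0309 121 0.3476
-0.0279 125 0.3475
-0.0249 122 0.3475
-0.0219 121 0.3473
-0.0189 126 0.3475
-0.0159 128 0.3473
-0.0129 131 0.3475
-0.0099 138 0.3475
-0.0069 140 0.3474
-0.0039 140 0.3474
-0.0009 146 0.3474
n range [-0.00537284  0.00024928  0.00726545]
```

The middle notch spans y -0.0495 to -0.038, with the rail at x≈0.626. I move over it.

```bash
python3 -c "
from h import *
go(.626,-.044,.36,-3.4)"
python3 -m jog '[[0.03,-0.003,0,0],[0.065,-0.012,0,0.004],[0.09,-0.0122,0,0.004],[0.096,-0.0122,0,0.004],[0.096,-0.0122,0,0.004],[0.096,-0.0122,0,0.004]]' 1
python3 - <<'E'
from h import *
go(.626,-.044,.312,-3.4)
c=grab('wrist'); save(c,'wrist4.png',(200,180,400,400),3) if 0 else None
W=cloud(c); z=W[...,2]; r=(abs(W[...,0]-.626)<.02)&(W[...,1]<.08)&(W[...,1]>-.1)&(z>.33)&(z<.36)
P=W[r]; print(fit(P[P[:,2]>.344]))
for lo in np.arange(-.06,.05,.003):
    k=(P[:,1]>=lo)&(P[:,1]<lo+.003)&(abs(P[:,0]-.626)<.008); print(round(lo+.0015,4),k.sum(),np.median(P[k,2]).round(4) if k.any() else '',end=' | ')
E
```

```text
t 4.92 pos [ 0.5298 -0.0517  0.36  ] yaw -3.22 F [ 0.18 -1.07 -1.56] gap 0.0361 ROW [0.0956, -0.0131, -0.0004] 0.003
time_s: 5.68
eef_pos: [0.6255, -0.0455, 0.3597]
ee_rot: [-3.139, 0.096, 0.008]
contact_force: [-0.5, 0.6, -1.6]
finger_gap: 0.0361
t 5.67 pos [ 0.6255 -0.0455  0.3597] yaw -3.5 F [-0.46  0.56 -1.57] gap 0.0361 ROW [0.0007, -0.0015, 0.0477] -0.002
(7580, array([ 0.6285, -0.0082]), array([0.066, 0.998]), 0.1579, np.float64(0.3476), np.float64(0.3599))
-0.0585 122 0.3476 | -0.0555 113 0.3476 | -0.0525 123 0.3475 | -0.0495 271 0.3456 | -0.0465 119 0.3396 | -0.0435 115 0.3396 | -0.0405 33 0.34 | -0.0375 80 0.3475 | -0.0345 140 0.3476 | -0.0315 133 0.3476 | -0.0285 135 0.3476 | -0.0255 141 0.3476 | -0.0225 139 0.3476 | -0.0195 143 0.3476 | -0.0165 138 0.3475 | -0.0135 136 0.3476 | -0.0105 136 0.3476 | -0.0075 139 0.3475 | -0.0045 141 0.3476 | -0.0015 143 0.3475 | 0.0015 145 0.3475 | 0.0045 137 0.3475 | 0.0075 147 0.3476 | 0.0105 144 0.3475 | 0.0135 137 0.3475 | 0.0165 144 0.3475 | 0.0195 142 0.3476 | 0.0225 139 0.3476 | 0.0255 133 0.3471 | 0.0285 127 0.3396 | 0.0315 130 0.3397 | 0.0345 124 0.3395 | 0.0375 165 0.347 | 0.0405 142 0.3476 | 0.0435 144 0.3476 | 0.0465 142 0.3473 | 0.0495 137 0.3475 |
```

```bash
python3 -m jog '[[0.001,-0.0015,0.02,0],[0.001,-0.0015,0.036,0],[0.001,-0.0015,0.046,0],[0.001,-0.0015,0.048,0],[0.001,-0.0015,0.048,0]]' 1; python3 -m jog '[[0,0,0.002,0],[0,0,0.004,0],[0,0,0.006,0],[0,0,0.007,0],[0,0,0.007,0]]' 1;python3 -c "
from h import *
go(.626,-.044,.303,-3.4)"
```

```text
time_s: 6.35
eef_pos: [0.6267, -0.0438, 0.3122]
ee_rot: [-3.139, 0.096, 0.007]
contact_force: [1.0, 0.3, -0.2]
finger_gap: 0.0364
time_s: 6.98
eef_pos: [0.6266, -0.0438, 0.305]
ee_rot: [-3.139, 0.095, 0.007]
contact_force: [0.4, -0.9, -0.8]
finger_gap: 0.0365
t 6.97 pos [ 0.6266 -0.0438  0.305 ] yaw -3.48 F [ 0.39 -0.89 -0.84] gap 0.0365 ROW [-0.0006, 0.0003, 0.002] -0.001
```

Continue down in 1.5 mm steps across the rail-top height (TCP ≈ 0.303).

```bash
python3 -m jog '[[0,0,0.0015,0],[0,0,0.003,0],[0,0,0.003,0]]' 1; python3 -m jog '[[0,0,0.001,0],[0,0,0.002,0],[0,0,0.002,0]]' 1
```

```text
time_s: 7.35
eef_pos: [0.6265, -0.0438, 0.3019]
ee_rot: [-3.138, 0.095, 0.008]
contact_force: [-0.8, 0.6, -0.6]
finger_gap: 0.0362
time_s: 7.72
eef_pos: [0.6265, -0.0436, 0.2998]
ee_rot: [-3.138, 0.095, 0.008]
contact_force: [-0.1, 1.0, -0.7]
finger_gap: 0.0365
```

```bash
python3 -m jog '[[0,0,0.001,0],[0,0,0.002,0],[0,0,0.002,0]]' 1
```

```text
time_s: 8.1
eef_pos: [0.6265, -0.0436, 0.2977]
ee_rot: [-3.138, 0.095, 0.008]
contact_force: [0.0, 1.6, -1.3]
finger_gap: 0.0364
```

```bash
python3 -m jog '[[0,0,0.001,0],[0,0,0.0015,0],[0,0,0.0015,0]]' 1;  python3 -m jog '[[0,0,0.001,0],[0,0,0.001,0]]' 1; python3 -m jog '[[0,0,0.001,0],[0,0,0.001,0]]' 1
```

```text
time_s: 8.48
eef_pos: [0.6267, -0.0436, 0.2965]
ee_rot: [-3.138, 0.095, 0.007]
contact_force: [0.2, 0.1, 1.3]
finger_gap: 0.0364
time_s: 8.72
eef_pos: [0.627, -0.0436, 0.296]
ee_rot: [-3.138, 0.095, 0.005]
contact_force: [-0.8, 1.6, 3.8]
finger_gap: 0.0363
time_s: 8.98
eef_pos: [0.6275, -0.0436, 0.2955]
ee_rot: [-3.138, 0.095, 0.003]
contact_force: [0.1, -0.1, 4.9]
finger_gap: 0.0365
```

The notch floor is felt at about 5 N. I release and check.

```bash
python3 -m jog '[[0,0,-0.0005,0],[0,0,-0.0005,0],[0,0,-0.0005,0],[0,0,-0.0005,0],[0,0,-0.0005,0],[0,0,-0.0005,0],[0,0,-0.0005,0],[0,0,-0.0005,0]]' 0
python3 -m jog '[[0,0,-0.02,0],[0,0,-0.05,0],[0,0,-0.09,0],[0,0,-0.13,0],[0,0,-0.13,0]]' 0
python3 - <<'E'
from h import *
go(.55,-.044,.42,-3.4)
a=grab('scene'); u=proj(a,[[.627,-.044,.25]])[0].astype(int); print(u)
save(a,'scene5.png',(u[0]-80,u[1]-70,u[0]+80,u[1]+70),5)
c=grab('wrist')
for n,cc in (('s',a),('w',c)):
    W=cloud(cc); z=W[...,2]; k=(abs(W[...,1]+.044)<.012)&(W[...,0]>.52)&(W[...,0]<.66)
    for zz in (.13,.16,.19,.22,.25,.28,.34,.347,.352):
        P=W[k&(abs(z-zz)<.004)]; print(n,zz,len(P),P.mean(0).round(4) if len(P) else '', P[:,1].min().round(4) if len(P) else '',P[:,1].max().round(4) if len(P) else '')
E
```

```text
time_s: 9.98
eef_pos: [0.6275, -0.0436, 0.296]
ee_rot: [-3.138, 0.095, 0.003]
contact_force: [-0.1, 0.7, -0.7]
finger_gap: 0.0857
time_s: 10.6
eef_pos: [0.6292, -0.0434, 0.4297]
ee_rot: [-3.138, 0.096, -0.009]
contact_force: [0.3, -0.5, -0.8]
finger_gap: 0.0855
t 10.6 pos [ 0.6292 -0.0434  0.4297] yaw -3.49 F [ 0.34 -0.49 -0.77] gap 0.0855 ROW [-0.0791, 0.0054, 0.0093] -0.002
[271 222]
s 0.13 0   
s 0.16 19 [ 0.6118 -0.0478  0.1599] -0.0527 -0.0416
s 0.19 10 [ 0.6351 -0.048   0.1898] -0.0505 -0.043
s 0.22 11 [ 0.6313 -0.0488  0.2201] -0.0521 -0.0455
s 0.25 12 [ 0.6276 -0.0469  0.2489] -0.0498 -0.0424
s 0.28 0   
s 0.34 48 [ 0.6368 -0.045   0.34  ] -0.0554 -0.033
s 0.347 78 [ 0.6308 -0.0452  0.3471] -0.0559 -0.032
s 0.352 27 [ 0.6296 -0.0447  0.3489] -0.0559 -0.032
w 0.13 0   
w 0.16 29 [ 0.591  -0.042   0.1597] -0.0467 -0.0389
w 0.19 0   
w 0.22 0   
w 0.25 0   
w 0.28 8 [ 0.6179 -0.0407  0.2803] -0.041 -0.0403
w 0.34 193 [ 0.6264 -0.0426  0.3405] -0.0487 -0.0396
w 0.347 712 [ 0.6264 -0.0441  0.3472] -0.0559 -0.032
w 0.352 193 [ 0.6266 -0.044   0.3487] -0.0558 -0.032
```

View pics/scene5.png

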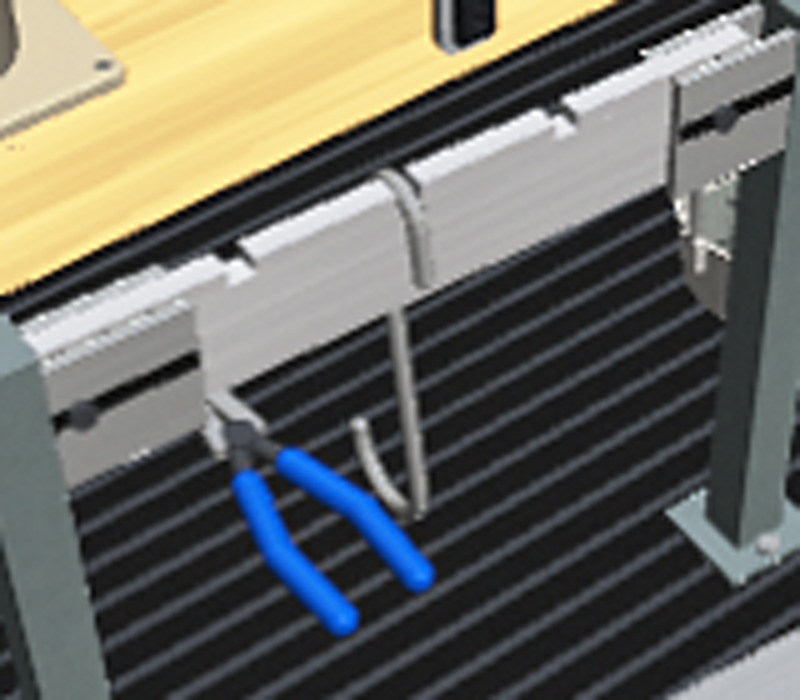

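The crop shows the hook seated in the middle notch (crown at ~(400,180)), with its big curl on the robot's side, leaning slightly. The gripper body over the handle must clear the rail, so I measure its true size and the tip of the curl before planning the tub approach.

```bash
python3 - <<'E'
from h import *
s=manip.sense(); R=cv2.Rodrigues(s['ee_rot'])[0]
for n in ('scene','top'):
    c=load(n) if n=='scene' else grab(n)
    W=cloud(c); T=(W-s['eef_pos'])@R
    for z in np.arange(-.30,0.01,.02):
        k=(abs(T[...,2]-z)<.01)&(abs(T[...,0])<.15)&(abs(T[...,1])<.15); P=T[k]
        if len(P)>5: print(n,z.round(2),len(P),'x',np.percentile(P[:,0],[1,99]).round(3),'y',np.percentile(P[:,1],[1,99]).round(3))
    z=W[...,2]; 
c=load('wrist'); W=cloud(c); z=W[...,2]
k=(abs(W[...,1]+.044)<.02)&(W[...,0]>.55)&(W[...,0]<.65)&(z>.12)&(z<.2); P=W[k]; print('curl wrist',len(P)); o=np.argsort(P[:,0]); print(P[o][::max(1,len(o)//14)].round(4).tolist())
c=load('top'); W=cloud(c); z=W[...,2]
k=(abs(W[...,1]+.044)<.025)&(W[...,0]>.55)&(W[...,0]<.65)&(z>.12)&(z<.2); P=W[k]; print('curl top',len(P),P[::max(1,len(P)//10)].round(4).tolist())
E
```

```text
scene -0.28 552 x [-0.009  0.037] y [-0.031  0.036]
scene -0.26 775 x [-0.01   0.036] y [-0.04   0.037]
scene -0.24 671 x [-0.01   0.037] y [-0.028  0.037]
scene -0.22 679 x [-0.012  0.038] y [-0.029  0.038]
scene -0.2 573 x [-0.013  0.039] y [-0.027  0.038]
scene -0.18 593 x [-0.019  0.037] y [-0.031  0.038]
scene -0.16 572 x [-0.01   0.038] y [-0.026  0.038]
scene -0.14 455 x [-0.009  0.038] y [-0.026  0.038]
scene -0.12 439 x [-0.061  0.07 ] y [-0.01  0.02]
scene -0.1 541 x [-0.068  0.073] y [-0.011  0.021]
scene -0.08 489 x [-0.071  0.075] y [-0.011  0.018]
scene -0.06 207 x [-0.067  0.075] y [-0.01   0.014]
scene -0.04 233 x [-0.047  0.059] y [-0.01   0.013]
scene -0.02 117 x [-0.046  0.058] y [-0.01   0.013]
top -0.22 10 x [-0.017  0.   ] y [-0.037 -0.033]
top -0.2 32 x [-0.021  0.002] y [-0.037 -0.031]
top -0.18 20 x [-0.024 -0.007] y [-0.036 -0.029]
top -0.16 25 x [-0.026 -0.011] y [-0.036 -0.027]
top -0.14 32 x [-0.031 -0.001] y [-0.037 -0.021]
top -0.1 7 x [-0.071 -0.063] y [-0.012 -0.011]
top -0.08 13 x [-0.074 -0.039] y [-0.015 -0.009]
top -0.06 12 x [-0.074 -0.05 ] y [-0.013 -0.008]
curl wrist 186
[[0.5813, -0.0443, 0.1735], [0.584, -0.0429, 0.1753], [0.5862, -0.0392, 0.1691], [0.5878, -0.046, 0.1665], [0.5897, -0.0461, 0.1602], [0.5913, -0.0402, 0.1583], [0.5943, -0.0461, 0.1547], [0.5968, -0.0452, 0.1533], [0.5992, -0.0457, 0.1511], [0.6015, -0.0476, 0.1486], [0.6043, -0.0461, 0.1506], [0.6069, -0.0451, 0.1498], [0.6096, -0.0439, 0.1504], [0.6121, -0.0433, 0.1474], [0.6147, -0.0412, 0.1455]]
curl top 48 [[0.6332, -0.042, 0.1641], [0.6149, -0.0447, 0.15], [0.6125, -0.0469, 0.1507], [0.6079, -0.0423, 0.1506], [0.6062, -0.0447, 0.1466], [0.6029, -0.0467, 0.1524], [0.6, -0.0465, 0.156], [0.5979, -0.0466, 0.1544], [0.5956, -0.0465, 0.1544], [0.5923, -0.0462, 0.1605], [0.588, -0.0456, 0.1733], [0.5857, -0.0456, 0.1738]]
```

```bash
python3 - <<'E'
from h import *
c=load('scene'); s=manip.sense(); R=cv2.Rodrigues(s['ee_rot'])[0]; T=(cloud(c)-s['eef_pos'])@R
for z0,z1 in ((-.30,-.25),(-.25,-.20),(-.20,-.16),(-.16,-.135)):
    P=T[(T[...,2]>z0)&(T[...,2]<z1)&(np.hypot(T[...,0],T[...,1])<.1)]
    a=np.degrees(np.arctan2(P[:,1],P[:,0])); r=np.hypot(P[:,0],P[:,1])
    print(z0,[(int(x),round(float(np.median(r[abs(a-x)<6])),3)) for x in range(-60,121,15) if (abs(a-x)<6).sum()>4])
E
```

```text
-0.3 [(-60, 0.043), (-45, 0.036), (-30, 0.035), (-15, 0.035), (0, 0.035), (15, 0.035), (30, 0.035), (45, 0.035), (60, 0.036), (75, 0.036), (90, 0.036), (105, 0.036)]
-0.25 [(-60, 0.035), (-45, 0.036), (-30, 0.035), (-15, 0.036), (0, 0.036), (15, 0.036), (30, 0.036), (45, 0.036), (60, 0.036), (75, 0.036), (90, 0.037), (105, 0.037), (120, 0.038)]
-0.2 [(-60, 0.034), (-45, 0.037), (-30, 0.037), (-15, 0.036), (0, 0.035), (15, 0.036), (30, 0.037), (45, 0.037), (60, 0.037), (75, 0.037), (90, 0.037), (105, 0.037), (120, 0.035)]
-0.16 [(-45, 0.037), (-30, 0.037), (-15, 0.037), (0, 0.037), (15, 0.038), (30, 0.038), (45, 0.037), (60, 0.037), (75, 0.037), (90, 0.037), (105, 0.037)]
```

```bash
python3 -c "
from h import *
go(.5065,.354,.22,-5.3)"
```

```text
t 10.75 pos [ 0.6272 -0.0439  0.425 ] yaw -3.48 F [-0.48  0.68 -0.73] gap 0.0853 ROW [-0.1439, -0.3895, 0.2061] 0.032
```

```bash
python3 -m jog '[[-0.06,0,0,0],[-0.12,-0.01,0,0],[-0.144,-0.065,0,0.03],[-0.144,-0.125,0,0.03],[-0.144,-0.185,0.03,0.03],[-0.144,-0.245,0.06,0.03],[-0.144,-0.30,0.1,0.03],[-0.144,-0.35,0.15,0.03],[-0.144,-0.3895,0.206,0.032],[-0.144,-0.3895,0.206,0.032]]' 0
python3 - <<'E'
from h import *
go(.5065,.354,.111,-5.3)
c=grab('wrist'); W=cloud(c); z=W[...,2]
k=(z>.128)&(z<.15)&(abs(W[...,0]-.505)<.03)&(abs(W[...,1]-.31)<.09); print(fit(W[k]))
k=(z>.052)&(z<.068)&(abs(W[...,0]-.505)<.09)&(abs(W[...,1]-.31)<.09);P=W[k]; print((P.min(0)+P.max(0))/2)
E
```

```text
time_s: 12.0
eef_pos: [0.5035, 0.3551, 0.2154]
ee_rot: [3.137, -0.14, -0.015]
contact_force: [0.5, -0.7, 0.1]
finger_gap: 0.0852
t 12.0 pos [0.5035 0.3551 0.2154] yaw -5.12 F [ 0.5  -0.67  0.12] gap 0.0852 ROW [0.0041, 0.0006, 0.1044] 0.003
(3873, array([0.5009, 0.3169]), array([0.098, 0.995]), 0.1203, np.float64(0.141), np.float64(0.1444))
[0.50026611 0.31329947 0.05995289]
```

```bash
python3 -m jog '[[0.002,-0.001,0.05,0.008],[0.002,-0.001,0.09,0.008],[0.002,-0.001,0.1045,0.008],[0.002,-0.001,0.1045,0.008],[0.002,-0.001,0.1045,0.008]]' 0
python3 -m jog '[[0,0,0,0],[0,0,0,0],[0,0,0,0],[0,0,0,0],[0,0,0,0],[0,0,0,0],[0,0,0,0]]' 1
python3 -m jog '[[0,0,-0.003,0],[0,0,-0.006,0],[0,0,-0.01,0],[0,0,-0.015,0],[0,0,-0.02,0],[0,0,-0.02,0],[0,0,-0.02,0]]' 1
python3 - <<'E'
from h import *
go(.5065,.354,.2,-5.3); print(manip.sense()['wrist_torque'].round(3))
c=grab('wrist'); save(c,'wrist6.png'); W=cloud(c); z=W[...,2]
k=(z>.14)&(z<.175)&(abs(W[...,0]-.505)<.03)&(abs(W[...,1]-.31)<.09); P=W[k]; print(fit(P))
print('slope handle z', np.polyfit(P[:,1],P[:,2],1))
k=(z>.06)&(z<.11)&(abs(W[...,0]-.505)<.09)&(abs(W[...,1]-.31)<.09);P=W[k]; hi=P[P[:,2]>P[:,2].max()-.02]; print(fit(hi),np.polyfit(hi[:,1],hi[:,2],1))
E
```

```text
time_s: 12.68
eef_pos: [0.5044, 0.3577, 0.1109]
ee_rot: [-3.137, 0.151, 0.015]
contact_force: [-0.5, 0.7, 0.7]
finger_gap: 0.0854
time_s: 13.55
eef_pos: [0.5049, 0.358, 0.1112]
ee_rot: [-3.137, 0.151, 0.014]
contact_force: [1.2, 0.0, 2.6]
finger_gap: 0.0184
time_s: 14.42
eef_pos: [0.505, 0.3579, 0.1311]
ee_rot: [-3.137, 0.151, 0.014]
contact_force: [-0.0, -0.7, -2.3]
finger_gap: 0.0182
t 14.43 pos [0.505  0.3579 0.1311] yaw -5.52 F [-0.04 -0.71 -2.3 ] gap 0.0182 ROW [0.0013, 0.0037, -0.0689] -0.004
[0.114 0.049 0.019]
(8584, array([0.5033, 0.3523]), array([0.109, 0.994]), 0.0563, np.float64(0.1607), np.float64(0.175))
slope handle z [-0.149783    0.21304673]
(139, array([0.5062, 0.3786]), array([-0.985,  0.173]), 0.0078, np.float64(0.101), np.float64(0.11)) [ 0.563739   -0.11278782]
```

View pics/wrist6.png

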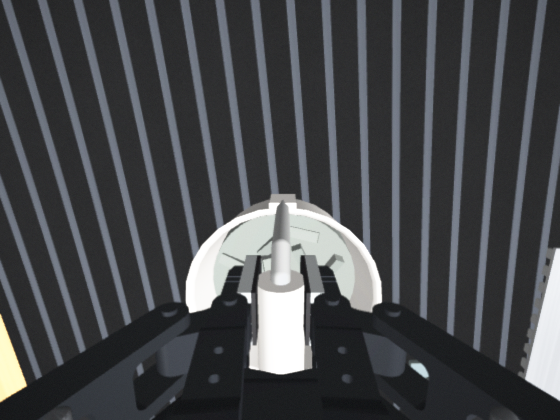

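The grip is on the handle's +y end and the tub has lifted. I raise it further and check its tilt from outside.

```bash
python3 -m jog '[[0,0,-0.02,0],[0,0,-0.05,0],[0,0,-0.075,0],[0,0,-0.08,0],[0,0,-0.08,0],[0,0,-0.08,0]]' 1
python3 - <<'E'
from h import *
go(.52,.05,.215,36.6)
c=grab('top'); W=cloud(c); z=W[...,2]
k=(z>.1)&(z<.17)&(abs(W[...,0]-.505)<.075)&(abs(W[...,1]-.31)<.078);P=W[k]
o=np.array([.501,.313]); q=P[:,:2]-o; r=np.hypot(*q.T); Q=P[(r>.05)]; A=np.c_[Q[:,:2]-o,np.ones(len(Q))]
zz=Q[:,2]; 
for i in range(4):
    s=np.linalg.lstsq(A,zz,rcond=None)[0]; e=zz-A@s; kk=abs(e)<max(.004,np.std(e)); A,zz=A[kk],zz[kk]
print(len(zz),'tilt',s)
g=grab('scene'); u=proj(g,[[.505,.31,.15]])[0].astype(int); save(g,'scene7.png',(u[0]-60,u[1]-60,u[0]+60,u[1]+60),5)
E
```

```text
time_s: 15.22
eef_pos: [0.505, 0.3571, 0.2096]
ee_rot: [3.137, -0.151, -0.017]
contact_force: [-0.4, 0.4, -3.1]
finger_gap: 0.018
t 15.22 pos [0.505  0.3571 0.2096] yaw -5.52 F [-0.39  0.44 -3.13] gap 0.018 ROW [0.0444, 0.3042, -0.0055] -0.735
113 tilt [ 0.09898344 -0.02867127  0.139757  ]
```

View pics/scene7.png

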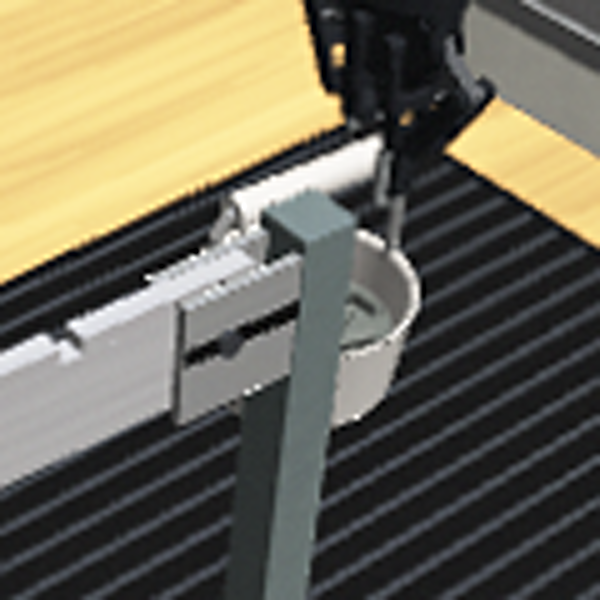

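The tub hangs level. I carry it to a staging pose in front of the hook, turned about 40°, so the gripper body clears the rail.

```bash
python3 -c "
from h import *
go(.463,-.009,.175,36.6)"
```

```text
t 15.32 pos [0.5052 0.3573 0.2099] yaw -5.52 F [ 0.16 -0.26 -3.47] gap 0.0184 ROW [-0.0064, 0.3686, 0.0352] -0.735
```

```bash
python3 -m jog '[[-0.01,0.02,0,0],[-0.02,0.05,0,-0.05],[-0.02,0.09,0,-0.15],[-0.02,0.135,0,-0.25],[-0.02,0.18,0.005,-0.35],[-0.02,0.225,0.01,-0.45],[-0.015,0.27,0.015,-0.55],[-0.01,0.31,0.02,-0.65],[-0.0064,0.345,0.03,-0.735],[-0.0064,0.365,0.035,-0.735]]' 1
python3 -m jog '[[0,0,0,0],[0,0,0,0]]' 1
python3 - <<'E'
from h import *
go(.545,-.009,.175,36.6)
for n in ('wrist','scene','top'):
    c=grab(n); W=cloud(c); z=W[...,2]
    k=(z>.19)&(z<.225)&(abs(W[...,0]-.49)<.06)&(abs(W[...,1]+.05)<.05) if n!='wrist' else (z>.11)&(z<.14)&(W[...,0]<.57)&(W[...,0]>.4)&(abs(W[...,1]+.045)<.08)
    P=W[k]; print(n,fit(P),np.percentile(P[:,2],[5,95]))
    if n=='scene': save(c,'scene8.png',(150,110,430,320),2.8)
E
```

```text
time_s: 16.58
eef_pos: [0.4627, -0.0079, 0.1743]
ee_rot: [-2.98, -0.982, 0.019]
contact_force: [1.0, 0.9, -3.8]
finger_gap: 0.0178
time_s: 16.82
eef_pos: [0.463, -0.0069, 0.1743]
ee_rot: [-2.979, -0.982, 0.018]
contact_force: [0.3, -0.0, -2.5]
finger_gap: 0.018
t 16.82 pos [ 0.463  -0.0069  0.1743] yaw 36.5 F [ 0.25 -0.04 -2.48] gap 0.018 ROW [0.0647, 0.0505, -0.0017] -0.002
wrist (3429, array([ 0.4716, -0.0215]), array([-0.775, -0.632]), 0.1263, np.float64(0.1241), np.float64(0.14)) [0.11147355 0.12698974]
scene (186, array([ 0.4636, -0.019 ]), array([-0.903, -0.43 ]), 0.0628, np.float64(0.2079), np.float64(0.225)) [0.19933823 0.22360387]
top (53, array([ 0.5249, -0.0871]), array([-0.669,  0.743]), 0.0204, np.float64(0.2027), np.float64(0.2075)) [0.19322486 0.20599703]
```

View pics/scene8.png

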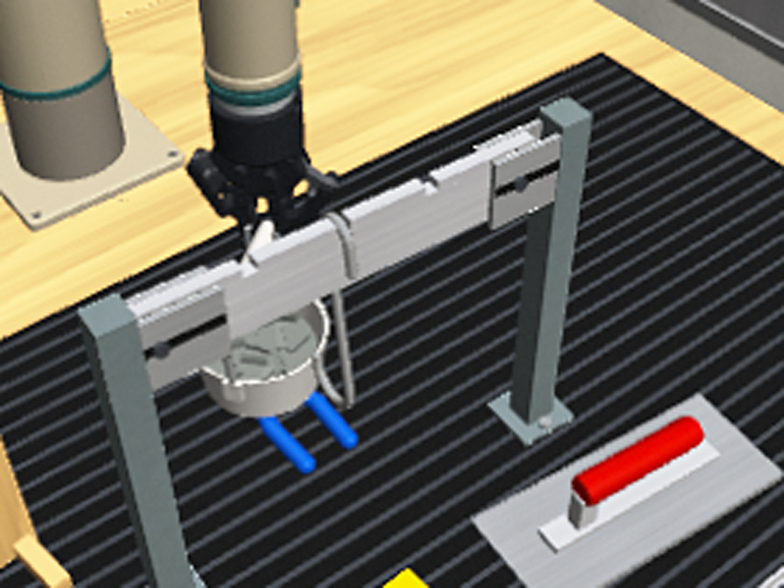

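Everything is level. I slide the tub in above the tip, slowly for the last part.

```bash
python3 -m jog '[[0.016,0.012,-0.001,0],[0.035,0.027,-0.001,0],[0.052,0.041,-0.001,0],[0.0647,0.0505,-0.001,0],[0.0647,0.0505,-0.001,0],[0.0647,0.0505,-0.001,0]]' 1
python3 -c "
from h import *
go(.573,-.009,.175,36.6)"
```

```text
time_s: 17.73
eef_pos: [0.5441, -0.0079, 0.1745]
ee_rot: [-2.978, -0.987, 0.019]
contact_force: [0.4, 0.3, -3.6]
finger_gap: 0.0181
t 17.73 pos [ 0.5441 -0.0079  0.1745] yaw 36.66 F [ 0.44  0.3  -3.58] gap 0.0181 ROW [0.0225, 0.0181, -0.0009] 0.001
```

```bash
python3 -m jog '[[0.004,0.003,-0.001,0],[0.008,0.0065,-0.001,0],[0.012,0.01,-0.001,0],[0.016,0.013,-0.001,0],[0.016,0.013,-0.001,0]]' 1; python3 -m jog '[[0.003,0.0025,0,0],[0.0065,0.005,0,0],[0.0065,0.005,0,0]]' 1
python3 - <<'E'
from h import *
go(.575,-.009,.175,36.6)
c=grab('top'); save(c,'top9.png',(210,120,410,270),4); c=grab('wrist')
g=grab('scene')
for n in ('scene','top','wrist'):
    W=cloud(load(n)); z=W[...,2]; k=(abs(W[...,1]+.046)<.012)&(W[...,0]>.56)&(W[...,0]<.66)&(z>.14)&(z<.28)
    P=W[k]; print(n,len(P)); o=np.argsort(P[:,2]); print(P[o][::max(1,len(o)//12)].round(3).tolist())
E
```

```text
time_s: 18.35
eef_pos: [0.5652, -0.0088, 0.1751]
ee_rot: [-2.978, -0.986, 0.019]
contact_force: [0.1, 0.3, -3.3]
finger_gap: 0.0184
time_s: 18.73
eef_pos: [0.5738, -0.0088, 0.175]
ee_rot: [-2.978, -0.986, 0.018]
contact_force: [0.9, -0.1, -3.5]
finger_gap: 0.0179
t 18.73 pos [ 0.5738 -0.0088  0.175 ] yaw 36.63 F [ 0.93 -0.11 -3.45] gap 0.0179 ROW [0.0008, 0.0008, 0.0] 0.001
scene 288
[[0.61, -0.049, 0.145], [0.62, -0.045, 0.151], [0.638, -0.052, 0.168], [0.639, -0.049, 0.188], [0.595, -0.055, 0.2], [0.615, -0.055, 0.203], [0.608, -0.051, 0.204], [0.607, -0.044, 0.206], [0.634, -0.048, 0.209], [0.632, -0.051, 0.227], [0.627, -0.049, 0.244], [0.627, -0.046, 0.26]]
top 0
[]
wrist 149
[[0.618, -0.049, 0.149], [0.616, -0.046, 0.151], [0.622, -0.047, 0.153], [0.582, -0.038, 0.198], [0.581, -0.036, 0.199], [0.583, -0.038, 0.201], [0.583, -0.038, 0.201], [0.581, -0.034, 0.202], [0.585, -0.036, 0.203], [0.583, -0.037, 0.203], [0.584, -0.035, 0.204], [0.587, -0.035, 0.204], [0.586, -0.034, 0.205]]
```

View pics/top9.png

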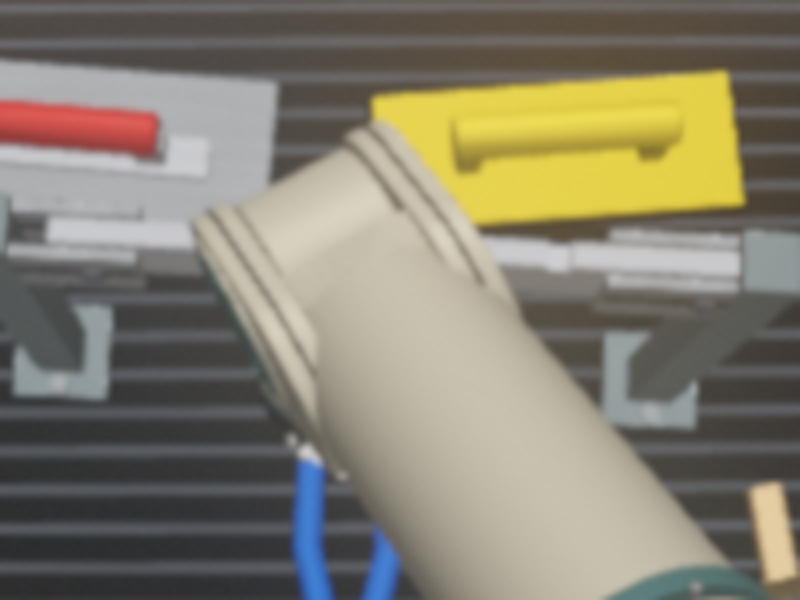

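No contact with the rail. I add a small extra shift in, then lower in steps while watching the force.

```bash
python3 -m jog '[[0.0025,0.0019,0,0],[0.0025,0.0019,0.003,0],[0.0025,0.0019,0.006,0],[0.0025,0.0019,0.009,0],[0.0025,0.0019,0.012,0],[0.0025,0.0019,0.012,0]]' 1; python3 -m jog '[[0,0,0.003,0],[0,0,0.006,0],[0,0,0.008,0],[0,0,0.008,0]]' 1
```

```text
time_s: 19.62
eef_pos: [0.5759, -0.0089, 0.1626]
ee_rot: [-2.978, -0.986, 0.02]
contact_force: [0.3, 0.3, -3.2]
finger_gap: 0.0182
time_s: 20.12
eef_pos: [0.5757, -0.0089, 0.1544]
ee_rot: [-2.978, -0.986, 0.021]
contact_force: [0.8, -0.5, -3.7]
finger_gap: 0.0182
```

```bash
python3 -m jog '[[0,0,0.003,0],[0,0,0.006,0],[0,0,0.009,0],[0,0,0.009,0]]' 1; python3 -m jog '[[0,0,0.002,0],[0,0,0.004,0],[0,0,0.004,0]]' 1;  python3 -m jog '[[0,0,0.002,0],[0,0,0.003,0],[0,0,0.003,0]]' 1
python3 - <<'E'
from h import *
go(.575,-.009,.138,36.6)
g=grab('scene'); save(g,'scene10.png',(200,150,340,270),5.5)
E
```

```text
time_s: 20.62
eef_pos: [0.5753, -0.0089, 0.1451]
ee_rot: [-2.977, -0.986, 0.022]
contact_force: [0.1, -0.9, -4.2]
finger_gap: 0.0179
time_s: 21.0
eef_pos: [0.5752, -0.009, 0.1409]
ee_rot: [-2.977, -0.986, 0.022]
contact_force: [0.4, 0.2, -2.1]
finger_gap: 0.0182
time_s: 21.38
eef_pos: [0.5759, -0.0088, 0.1385]
ee_rot: [-2.978, -0.987, 0.019]
contact_force: [1.4, -0.3, 1.0]
finger_gap: 0.018
t 21.38 pos [ 0.5759 -0.0088  0.1385] yaw 36.66 F [ 1.4  -0.28  0.98] gap 0.018 ROW [-0.0009, -0.0004, 0.0005] 0.001
```

View pics/scene10.png

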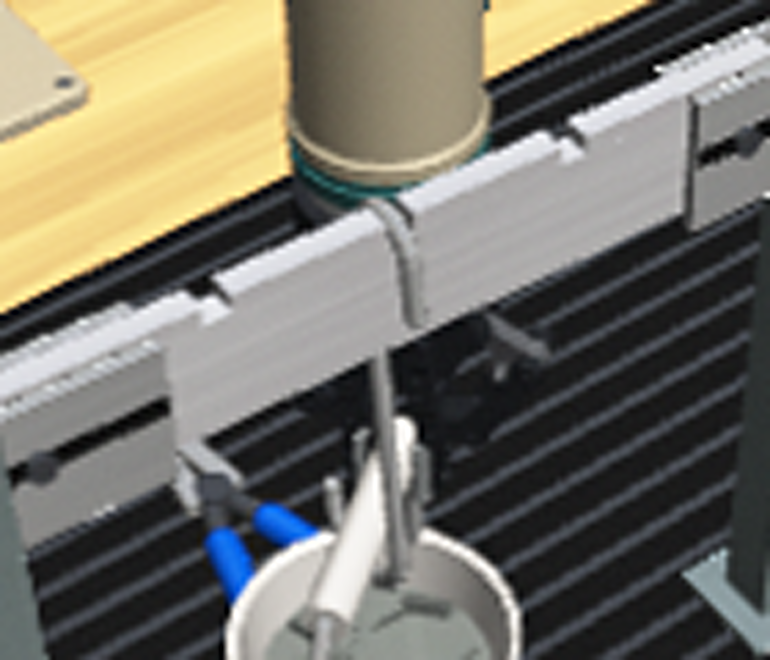

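The handle sits in the curl between tip (335,490) and spine (390,470), and its weight has transferred. I release, then back out along the handle direction before rising, because the open knuckles are under the rail.

```bash
python3 -m jog '[[0,0,0,0],[0,0,0,0],[0,0,0,0],[0,0,0,0],[0,0,0,0],[0,0,0,0],[0,0,0,0],[0,0,0,0],[0,0,0,0],[0,0,0,0]]' 0
python3 - <<'E'
from h import *
go(.575,-.009,.138,36.6)
g=grab('wrist'); save(g,'wrist11.png')
E
```

```text
time_s: 22.68
eef_pos: [0.5758, -0.0088, 0.1385]
ee_rot: [-2.978, -0.986, 0.02]
contact_force: [0.1, -0.1, -0.4]
finger_gap: 0.0857
t 22.68 pos [ 0.5758 -0.0088  0.1385] yaw 36.66 F [ 0.1  -0.09 -0.38] gap 0.0857 ROW [-0.0008, -0.0004, 0.0005] 0.001
```

```bash
python3 - <<'E'
from h import *
s=manip.sense(); R=cv2.Rodrigues(s['ee_rot'])[0]
for n in ('wrist','scene'):
    c=grab(n); W=cloud(c); z=W[...,2]
    k=(z>.155)&(z<.178)&(W[...,0]>.54)&(W[...,0]<.66)&(W[...,1]>-.11)&(W[...,1]<.02)&(c['color'].min(-1)>150)
    P=W[k]; T=(P-s['eef_pos'])@R; print(n,fit(P), 'tool x,y range',np.percentile(T[:,:2],[2,50,98],axis=0).round(3).tolist())
E
```

```text
wrist (4531, array([ 0.583 , -0.0146]), array([-0.588,  0.809]), 0.0536, np.float64(0.1652), np.float64(0.1689)) tool x,y range [[-0.007, -0.015], [0.002, 0.007], [0.011, 0.029]]
scene (273, array([ 0.6107, -0.0479]), array([-0.596,  0.803]), 0.1214, np.float64(0.1672), np.float64(0.1771)) tool x,y range [[-0.012, -0.006], [0.005, 0.063], [0.013, 0.109]]
```

The handle is still centred between the open fingers, with its direction unchanged. I back out.

```bash
python3 -m jog '[[0.001,-0.01,0,0],[0.001,-0.025,0,0],[0.001,-0.045,0,0],[0.001,-0.065,0,0],[0.001,-0.085,0,0],[0.001,-0.105,0,0],[0.001,-0.125,0,0],[0.001,-0.125,0,0]]' 0
python3 -m jog '[[0,0,-0.04,0],[0,-0.03,-0.09,0],[0,-0.08,-0.13,0],[0,-0.13,-0.15,0],[0,-0.13,-0.15,0],[0,-0.13,-0.15,0],[0,-0.13,-0.15,0],[0,-0.13,-0.15,0],[0,-0.13,-0.15,0],[0,-0.13,-0.15,0]]' 0
cat > chk.py <<'E'
from h import *
go(.5,.1,.3,0)
for n in ('scene','top'):
    c=grab(n); W=cloud(c); z=W[...,2]; w=c['color'].min(-1)>150
    k=(z>.155)&(z<.178)&(W[...,0]>.54)&(W[...,0]<.66)&(abs(W[...,1]+.045)<.075)&w
    print(n,'handle',fit(W[k]))
    k=(z>.07)&(z<.11)&(W[...,0]>.5)&(W[...,0]<.7)&(abs(W[...,1]+.045)<.09); P=W[k]
    o=(P.min(0)+P.max(0))[:2]/2; Q=P[np.hypot(*(P[:,:2]-o).T)>.052]; zz=Q[:,2]; A=np.c_[Q[:,:2]-o,np.ones(len(Q))]
    if len(Q)>20:
        for i in range(5):
            s=np.linalg.lstsq(A,zz,rcond=None)[0]; e=zz-A@s; kk=abs(e)<max(.003,1.2*np.std(e)); A,zz=A[kk],zz[kk]
        print('rim centre',o.round(4),'n',len(zz),'plane',s.round(3))
    k=(abs(W[...,1]+.046)<.012)&(W[...,0]>.57)&(W[...,0]<.66)&(z>.17)&(z<.28)&~w; P=W[k]; 
    if len(P)>10: print('spine',len(P),np.polyfit(P[:,2],P[:,0],1).round(3))
E
python3 chk.py
```

```text
time_s: 23.82
eef_pos: [0.5007, 0.0942, 0.1399]
ee_rot: [-2.975, -0.993, 0.02]
contact_force: [0.5, -0.3, 0.3]
finger_gap: 0.0856
time_s: 25.08
eef_pos: [0.4247, 0.1978, 0.2908]
ee_rot: [-2.975, -0.992, 0.02]
contact_force: [0.7, 0.0, -0.2]
finger_gap: 0.0855
t 25.07 pos [0.4247 0.1978 0.2908] yaw 36.88 F [ 0.69  0.01 -0.15] gap 0.0855 ROW [0.0014, 0.1233, -0.0103] 0.644
scene handle (268, array([ 0.6112, -0.0481]), array([-0.596,  0.803]), 0.1225, np.float64(0.1673), np.float64(0.1764))
rim centre [ 0.6054 -0.0495] n 198 plane [-0.004 -0.05   0.086]
spine 132 [-0.085  0.649]
top handle (390, array([ 0.606 , -0.0434]), array([-0.61 ,  0.792]), 0.116, np.float64(0.168), np.float64(0.1769))
rim centre [ 0.6058 -0.0472] n 197 plane [-0.03  -0.072  0.088]
spine 14 [0.247 0.56 ]
```

```bash
python3 -m jog '[[0,0,0,0],[0,0,0,0],[0,0,0,0],[0,0,0,0],[0,0,0,0],[0,0,0,0],[0,0,0,0],[0,0,0,0]]' 0 >/dev/null
python3 chk.py; python3 - <<'E'
from h import *
c=load('top'); W=cloud(c); z=W[...,2]
k=(abs(W[...,1]+.044)<.006)&(abs(W[...,0]-.627)<.03)&(z>.325)&(z<.37); P=W[k]; print('crown z',np.percentile(P[:,2],[50,90,99]),'rail z ref',np.median(W[(abs(W[...,1]+.075)<.008)&(abs(W[...,0]-.626)<.006)&(z>.33)][:,2]))
E
```

```text
t 26.18 pos [0.4247 0.198  0.2909] yaw 36.9 F [-0.12  0.75 -0.55] gap 0.0851 ROW [0.0013, 0.1235, -0.0102] 0.644
scene handle (268, array([ 0.6102, -0.047 ]), array([-0.597,  0.802]), 0.123, np.float64(0.1673), np.float64(0.1771))
rim centre [ 0.6065 -0.049 ] n 198 plane [-0.019 -0.043  0.085]
spine 135 [-0.049  0.64 ]
top handle (393, array([ 0.6062, -0.0437]), array([-0.611,  0.792]), 0.1171, np.float64(0.1681), np.float64(0.1763))
rim centre [ 0.6059 -0.0472] n 181 plane [-0.017 -0.061  0.088]
spine 17 [0.222 0.566]
crown z [0.34531559 0.34983856 0.35152113] rail z ref 0.34760420110560014
```

```bash
python3 -c "
from plant import manip
print(manip.sign_off())"
```

```text
the job is handed in; nothing more can be done
None
```

The S-hook hangs seated in the rail's middle notch with its big curl on the robot's side. The tub hangs by its handle in the lower curl, released, and the job was handed in at about 26 s.

**How it was done:**
- **Notch:** I found it with the wrist camera, about 14 mm to the right of the rack's centre, and lowered the hook into it by feel. The contact force at the notch floor was about 5 N, against the 25 N limit.
- **Tub:** I gripped the handle 45 mm off its middle and turned the tub about 40° so the gripper would clear the rail. I lowered it until its weight had transferred to the hook.
- **Retreat:** I opened the fingers and backed out along the handle before rising.

**Last checks:** I took two measurements about 1 s apart.
- **Hook:** its crown reads about 0.350 m, which matches a seated hook given the camera's 2.5 mm height error.
- **Tub:** its handle is within a few millimetres of the curl's centre. It is level to about 0.07 rad and moved no more than about 1 mm between the two checks.
- **Robot:** it reads no contact force and stands clear.

**Limits of these checks:**
- The scene and top cameras disagree by up to 5 mm on positions.
- The spine lean from the top camera (few points) disagreed with the scene camera's.
- The tub still hangs turned about 40° from the rail; turning is not judged.
- I had used up the 12 pictures before the release, so the final state was checked by depth measurements only.
- I did not re-measure the bystander tools at the end. The views up to the lowering showed no sign of contact with them.

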